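# Find the shaker's loose clamp knob and tag it

### The arm

A 7-joint arm with a two-finger parallel gripper is mounted at the origin on the work surface. World frame = base frame: x ahead of the robot, y to its left, z up, the work surface at z = 0. Lengths are in m, angles in rad, forces in N, time in s.
With the tool pointing down it reaches from about 0.425 to 0.925 m from the base axis. Payload 6.8 kg.
Tool frame: the origin (TCP) lies between the finger pads; the fingertips stand 22 mm ahead of it and the grasp point (between the pads) lies 3 mm ahead of it; z points along the fingers, y is the line along which they close (so a half turn about z gives the same grasp; the last joint's range is limited). The gripper opens to 85 mm and grips with 20 to 120 N. Pads are 22 mm wide; open, the fingers measure 114 mm over their backs; the gripper's body (76 mm by 85 mm) begins 54 mm behind the grasp point. The pads swing forward as they close: fully open they stand 13 mm farther back than shut.
Start: joints at [1.064, 0.477, 0.022, 1.555, -0.011, 1.109, -0.083], TCP at [0.262, -0.622, 0.253] pointing down, gripper open.
Joint ranges: [-2.96, 2.96], [-0.34, 2.1], [-1.41, 1.46], [0.24, 2.44], [-1.37, 4.51], [0.17, 1.92], [-2.96, 2.96]. Speed limits (rad/s): [2.39, 2.39, 3.14, 3.14, 3.14, 3.14, 3.14].

### API

Orientations are given as a unit quaternion [w, x, y, z].
In Python, from station import bot gives the robot as it stands.
- The arm moves only by the tool servo_tool, never from a script. Its argument "motion" is a list that holds one entry, the list of rows, each a list of 5 numbers: the opening, from 0 (shut) to 1 (fully open), then the shift along the world's x, y, z each as a share of 0.04 m, from -1 to 1, then the turn about the world's z as a share of 0.12 rad, from -1 to 1. A call has 1 to 20 rows; each row shifts and turns the commanded pose from where the row before left it; what a row does not reach is not made up. A row lasts 1/10 s, in which the tool goes at most 50 mm and 8.59 degrees, less where a joint would pass 70% of its speed; a pose out of reach is approached as far as the arm can. A call with a number of a shift or a turn outside -1 to 1 is refused whole. A call with a gripper value outside its range is refused whole. The fingers move at their own pace and stop on an object; "newtons" is the grip in N (left out, the last holds). Time passes only in rows, so rows that do not move let the fingers close. It gives the time, the measured TCP pose, the force, the opening and the grip force at its end, in the units of the state.
- bot.get_obs(): the state, without advancing time (a new reading comes with each control period).
- bot.read_camera(name): name is "side" or "top" or "wrist"; returns (picture, depth): 400x640x3 uint8, red, green, blue; 400x640 float32, m along the optical axis (not along the pixel's ray), 0 where there is no reading.
- bot.get_calibration(name): a dict with "fovy" (degrees; the focal length in pixels is half the picture's height over the tangent of half this angle, whatever the lens; pixels are square), "cx", "cy" (the principal point, pixels), "view" (4x4, takes a point from world to camera coordinates). Camera axes: x right, y down, z forward; pixel columns grow to the right and rows downward; lengths in m; the calibration is good to about 2 mm. A picture is of the moment at which its call begins: read the wrist's pose just before it. get_calibration takes no time and is no camera call; for the wrist camera it gives the pose at the moment of the call.
- bot.hand_in(): hands the job in; it is judged then, once.
The state is a dict: "t": time; "q": joint angles; "joint_vel": joint speeds; "joint_torque": joint torques, N m; "eef_pos": TCP position; "tool_rot": TCP orientation; "contact_force": force on the tool from outside, world axes, zero at the start; "torque": the same for the moment, N m; "gripper_width": opening from 0.0 (shut) to 1.0 (fully open); "grasp_force": force on a finger pad.
Only numpy, scipy, OpenCV 4.12 (cv2) and the standard library are available. Lean on these libraries where they do the work, as an engineer would, in place of code of your own. Each camera call takes 0.05 s, during which the arm holds its last target. There are 200 camera calls.

### The job

One of the three wing knobs that lock the clamp bars on the shaker has worked loose. Feel them by turning each gently clockwise: a tight one takes up a little slack at most, then stops firm and must not be forced; the loose one keeps turning easily, so run it down until it is snug. Then slip the ring of the service tag over the knob that was loose and leave the tag lying flat on the clamp block around it, without disturbing anything else on the bench.

Things in the scene. Friction and masses are not known exactly. Their poses are not given: they have to be found in the camera images.
- shaker: platform shaker fixed to the bench, white housing 300 x 370 mm (x, y), with three black foam-covered clamp bars along x above its tray. Origin under its middle; x away from the robot, y along the near guide rail. Near ends of the bars: aluminium clamp blocks 66 x 66 mm, 118 mm apart along y, flat tops 150 mm above the origin, each with an upright wing knob in its middle
- knob_1 (a point): wing knob 1 (left, +y side), all three alike and black: point on its vertical turning axis at half height of the wing, 19.5 mm above the block's top. Wing: a bar 40 mm along this point's x, 14 mm thick along its y, 20 mm tall, on a foot 22 mm across and 9.5 mm tall. Clockwise from above tightens
- knob_2 (a point): wing knob 2 (middle), all three alike and black: point on its vertical turning axis at half height of the wing, 19.5 mm above the block's top. Wing: a bar 40 mm along this point's x, 14 mm thick along its y, 20 mm tall, on a foot 22 mm across and 9.5 mm tall. Clockwise from above tightens
- knob_3 (a point): wing knob 3 (right, -y side), all three alike and black: point on its vertical turning axis at half height of the wing, 19.5 mm above the block's top. Wing: a bar 40 mm along this point's x, 14 mm thick along its y, 20 mm tall, on a foot 22 mm across and 9.5 mm tall. Clockwise from above tightens
- tip_1 (a point): point on top of knob 1, 16 mm from its axis along its own +x; goes round with it. A tight knob takes up 0.01 to 0.22 rad of slack, then resists, the torque climbing some 3 N m per rad of hand turn. The loose one keeps turning at about 0.05 N m and seats 0.8 to 0.93 rad clockwise of its start, then resists as firmly; 0.12 to 0.2 N m is finger tight
- tip_2 (a point): point on top of knob 2, 16 mm from its axis along its own +x; goes round with it. A tight knob takes up 0.01 to 0.22 rad of slack, then resists, the torque climbing some 3 N m per rad of hand turn. The loose one keeps turning at about 0.05 N m and seats 0.8 to 0.93 rad clockwise of its start, then resists as firmly; 0.12 to 0.2 N m is finger tight
- tip_3 (a point): point on top of knob 3, 16 mm from its axis along its own +x; goes round with it. A tight knob takes up 0.01 to 0.22 rad of slack, then resists, the torque climbing some 3 N m per rad of hand turn. The loose one keeps turning at about 0.05 N m and seats 0.8 to 0.93 rad clockwise of its start, then resists as firmly; 0.12 to 0.2 N m is finger tight
- head_1 (a joint): slip of the plastic wing of knob 1 on its brass insert, rad, 0 = sound. The wing holds on its screw until more than 0.32 N m is put on it; then it slips and the knob is spoilt
- head_2 (a joint): slip of the plastic wing of knob 2 on its brass insert, rad, 0 = sound. The wing holds on its screw until more than 0.32 N m is put on it; then it slips and the knob is spoilt
- head_3 (a joint): slip of the plastic wing of knob 3 on its brass insert, rad, 0 = sound. The wing holds on its screw until more than 0.32 N m is put on it; then it slips and the knob is spoilt
- tag: service tag, grey plastic, 50 g: a flat ring 72 mm across outside, 56 mm inside, 5 mm thick, with an upright tab on one side. Origin at the ring's centre, on its underside; z up. The tab stands on the ring's rim towards the tag's own -x: 24 mm along x (34 to 58 mm from the centre), 10 mm thick along y, its top 50 mm above the underside
- tag_grip (a point): point in the tab at which to hold the tag: 46 mm from the ring's centre towards the tag's -x, 35 mm above its underside; pinch it across the 10 mm thickness (along the tag's y)
- jar_a: one of two squat capped glass jars, 72 mm across, 88 mm tall, standing on the shaker's tray between the clamp bars; not part of the job. Origin at the middle of its underside
- jar_b: the other jar; not part of the job. Origin at the middle of its underside
- beaker: open glass beaker, 68 mm across, 85 mm tall; not part of the job. Origin at the middle of its underside
- bottle: capped bottle, 68 mm across, 170 mm tall; not part of the job. Origin at the middle of its underside
- tip_box: box of pipette tips, 85 x 120 x 72 mm; not part of the job. Origin at the middle of its underside
- dishes: stack of three dishes, 90 mm across, 41 mm tall; not part of the job. Origin at the middle of its underside
Things that resemble listed ones, but are neither listed nor needed, are in the scene too. What is shaped like the tag but blue or pink is not meant.

How it is judged:
By the outcome, as a careful person would: the job done as asked, in the order asked, and still so for the second after the job is handed in, with the robot touching nothing.
It also fails if it takes over 72 s, if anything falls off the work surface, if the arm or the gripper's body presses on something with over 40 N, if the wrist force passes 120 N, or if a joint passes its speed limit or range.

## Working session

There is one attempt and no reset: what is moved stays moved. The work goes in short steps, Python scripts to look and compute and a tool call to move; the robot and the scene stay as the last step left them, time stands still between calls to the robot, and variables do not carry over. Pictures are saved under pics/ and viewed, at most 10 in all, crops included, and the job is handed in when it is done.

Besides the shell and the picture viewer there is one more tool, called in YAML: its name, and indented under it one key for each argument. servo_tool: Moves the arm, as the interface text tells. Shift numbers are shares of 0.04 m and turn numbers shares of 0.12 rad, none past 1 either way. Its arguments: {"type":"object","properties":{"motion":{"type":"array"},"newtons":{"type":"number"}},"required":["motion"]}

```bash
ls; mkdir -p pics
cat > h.py <<'E'
from station import bot
import numpy as np, cv2
def cam(n):
    c=bot.get_calibration(n); p,d=bot.read_camera(n); return c,p,d
def world(c,d):
    h,w=d.shape; f=h/2/np.tan(np.radians(c["fovy"])/2)
    v,u=np.mgrid[:h,:w]
    P=np.stack([(u-c["cx"])/f*d,(v-c["cy"])/f*d,d],-1)
    V=np.array(c["view"]); W=(P-V[:3,3])@V[:3,:3]
    W[d==0]=np.nan
    return W
E
python3 - <<'E'
from h import *
o=bot.get_obs(); print(o)
for n in("top","side"):
    c,p,d=cam(n); print(n,c)
    cv2.imwrite(f"pics/{n}0.png",p[:,:,::-1]); np.savez(f"{n}0.npz",p=p,W=world(c,d))
E
```

```text
pics
{'t': 0.0, 'q': array([ 1.06388276,  0.47779748,  0.02235899,  1.5564728 , -0.01153089,
        1.10931872, -0.08310198]), 'joint_vel': array([-1.55524225e-03,  4.79526054e-04, -5.05742877e-04,  1.31374592e-03,
       -6.29791509e-04, -2.06970641e-05, -1.49109366e-03]), 'joint_torque': array([-9.59926329e-04, -5.96458876e+01,  1.60729095e+00, -2.81206173e+01,
        1.23555015e-02,  9.43624880e-03,  3.66194934e-05]), 'eef_pos': array([ 0.26188283, -0.62150936,  0.25231881]), 'tool_rot': array([-9.01724287e-04,  9.80184969e-01,  1.98082192e-01, -2.43768073e-04]), 'contact_force': array([-0.04019293,  0.61719603, -1.09700799]), 'torque': array([-0.03743121, -0.00351768, -0.01756803]), 'grasp_force': 0.0, 'gripper_width': 1.001162803954302}
top {'fovy': 44.843788368953554, 'cx': 316.20827476333625, 'cy': 198.77165496243984, 'view': array([[ 0.00159348, -0.99994739,  0.01013295,  0.03304894],
       [-0.99566814, -0.0025285 , -0.09294382,  0.48976735],
       [ 0.09296455, -0.00994095, -0.99561979,  1.57430942],
       [ 0.        ,  0.        ,  0.        ,  1.        ]])}
side {'fovy': 43.786708313029386, 'cx': 316.4028550891204, 'cy': 202.00203098975322, 'view': array([[-0.74284371, -0.66941923, -0.00781785,  0.38313451],
       [-0.32629616,  0.37223298, -0.86889207,  0.25001069],
       [ 0.58456312, -0.64290007, -0.49493985,  1.30801598],
       [ 0.        ,  0.        ,  0.        ,  1.        ]])}
```

View pics/top0.png

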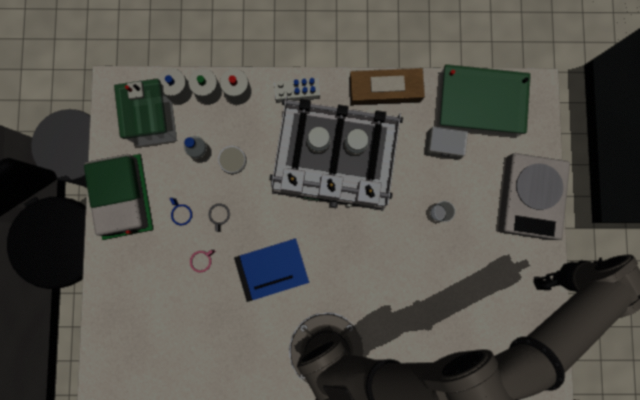

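View pics/side0.png

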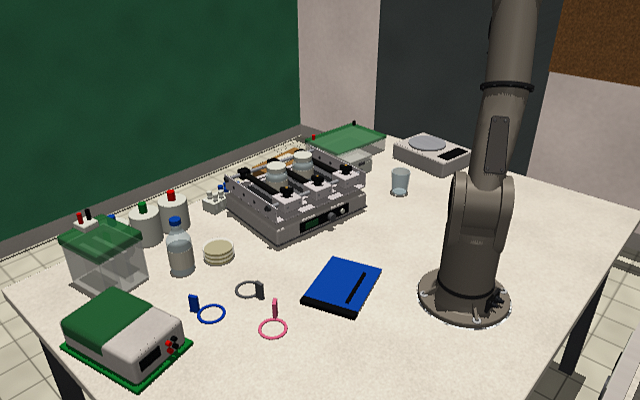

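The top view shows the knobs near (293,180), (332,185) and (371,190). The grey tag is at (219,213) with its tab at (219,228). The side view agrees: the tag's tab stands towards the robot.

Run:
```python
from h import *
z=np.load("top0.npz");p=z["p"].astype(int);W=z["W"]
H=W[...,2]
for u,v in((293,180),(332,185),(371,190)):
    s=np.s_[v-15:v+16,u-15:u+16]; w=W[s].reshape(-1,3); c=p[s].reshape(-1,3)
    k=(np.hypot(*(w[:,:2]-W[v,u,:2]).T)<.03)&(w[:,2]>.165)
    b=w[abs(w[:,2]-np.nanmedian(w[:,2]))<.02]
    q=w[k]; m=q[:,:2].mean(0); e,E=np.linalg.eigh(np.cov((q[:,:2]-m).T))
    print(u,W[v,u],q.mean(0),len(q),np.sqrt(e),np.arctan2(E[1,1],E[0,1]),np.nanmax(w[:,2]))
s=np.s_[195:240,200:240]; w=W[s].reshape(-1,3)
for lo,hi in((.003,.01),(.03,.06)):
    q=w[(w[:,2]>lo)&(w[:,2]<hi)]; print("tag",lo,len(q),q.mean(0),q.min(0),q.max(0))
print("bench",np.nanmedian(W[280:300,130:200,2]))
for n in("top","side"):pass
```

```text
293 [0.53148496 0.10498457 0.17613071] [0.53563028 0.10678589 0.17827213] 61 [0.00396183 0.01122974] -2.5377791607596913 0.18583130633700254
332 [ 0.51601736 -0.01122286  0.18237247] [ 0.518611   -0.00911097  0.17839089] 64 [0.00422233 0.0112782 ] -2.816382340524236 0.18782887373073673
371 [ 0.50142632 -0.12720807  0.1819647 ] [ 0.50146881 -0.12486915  0.17779767] 64 [0.00411523 0.01115153] -2.686966204578647 0.18449518681989874
tag 0.003 479 [0.43015192 0.35586587 0.00527479] [0.35709848 0.2889491  0.00302541] [0.503279   0.42045638 0.00990315]
tag 0.03 30 [0.39489412 0.3536765  0.04713905] [0.3853949  0.349168   0.03000158] [0.4051579  0.35963109 0.05797454]
bench 0.0006414904329109524
```

servo_tool:
  motion:
    - [[1,0.375,0.956,0.125,0],[1,0.375,0.956,0.125,0],[1,0.375,0.956,0.125,0],[1,0.375,0.956,0.125,0],[1,0.375,0.956,0.125,0],[1,0.375,0.956,0.125,0],[1,0.375,0.956,0.125,0],[1,0.375,0.956,0.125,0],[1,0.375,0.956,0.125,0],[1,0.375,0.956,0.125,0],[0.5,0.375,0.956,0.125,0],[0.5,0.375,0.956,0.125,0],[0.5,0.375,0.956,0.125,0],[0.5,0.375,0.956,0.125,0],[0.5,0.375,0.956,0.125,0],[0.5,0.375,0.956,0.125,0],[0.5,0,0,0,0],[0.5,0,0,0,0],[0.5,0,0,0,0]]

```text
t: 2.0
eef_pos: [0.5016, -0.0116, 0.3328]
tool_rot: [0.0, 0.98, 0.197, -0.001]
contact_force: [0.6, -0.4, 0.2]
gripper_width: 0.502
grasp_force: 0.0
```

```bash
cat >> h.py <<'E'
def st():
    o=bot.get_obs(); w,x,y,z=o["tool_rot"]
    psi=np.arctan2(2*(x*y+w*z),1-2*(y*y+z*z))
    print("t",o["t"],"tcp",o["eef_pos"].round(4),"psi",round(psi,4),"F",o["contact_force"].round(2),"T",o["torque"].round(3),"g",round(o["gripper_width"],3),o["grasp_force"])
    return o
E
python3 - <<'E'
from h import *
st()
c,p,d=cam("wrist"); W=world(c,d); np.savez("w1.npz",p=p,W=W)
cv2.imwrite("pics/w1.png",p[:,:,::-1])
V=np.array(c["view"]);print(-V[:3,:3].T@V[:3,3])
E
```

```text
t 2.0 tcp [ 0.5016 -0.0116  0.3328] psi 0.3971 F [ 0.61 -0.4   0.2 ] T [-0.034 -0.045  0.001] g 0.502 0.0
[0.57278107 0.01753471 0.45356591]
```

View pics/w1.png

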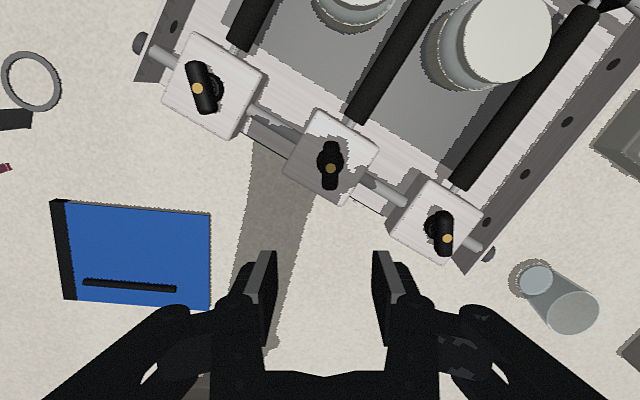

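The wrist view shows knobs 1 to 3 at about (205,88), (330,165) and (440,232), each with a brass dot on the wing. The grey tag is at (30,82).

```bash
cat >> h.py <<'E'
def wing(W,p,g):
    k=(np.hypot(W[...,0]-g[0],W[...,1]-g[1])<.035)&(W[...,2]>.173)&(W[...,2]<.19)&(p.max(-1)<150)
    n,l,s,_=cv2.connectedComponentsWithStats(k.astype(np.uint8)); i=1+s[1:,4].argmax(); q=W[l==i]
    (c,sz,a)=cv2.minAreaRect((q[:,:2]*1e3).astype(np.float32))
    m=q[:,:2].mean(0); e,E=np.linalg.eigh(np.cov((q[:,:2]-m).T)); a2=np.arctan2(E[1,1],E[0,1])%np.pi
    if a2>1.8:a2-=np.pi
    print("wing ctr",np.array(c).round(1),"mean",(m*1e3).round(1),"size",np.round(sz,1),"rectang",round(np.radians(a),3),"pca",round(a2,3),"z",q[:,2].mean().round(4),len(q))
E
python3 - <<'E'
from h import *
z=np.load("w1.npz");p=z["p"];W=z["W"]
for g in((.5356,.1068),(.5186,-.0091),(.5015,-.1249)):
    wing(W,p,g)
    k=(np.hypot(W[...,0]-g[0],W[...,1]-g[1])<.06)&(abs(W[...,2]-.15)<.006)
    q=W[k]; n,l,s,_=cv2.connectedComponentsWithStats(k.astype(np.uint8)); r=cv2.minAreaRect((W[l==1+s[1:,4].argmax()][:,:2]*1e3).astype(np.float32)); print(" block",r,q[:,2].mean())
print(np.nanmax(W[250:340,50:200][...,2]) if 0 else "", np.nanmax(W[:120,300:560,2]))
E
```

```text
wing ctr [538.6 106.5] mean [539.4 105.3] size [39.9 14.6] rectang 0.593 pca 0.595 z 0.1785 914
 block ((538.4315185546875, 106.52751159667969), (66.52291870117188, 66.16414642333984), 81.275390625) 0.14984895410633295
wing ctr [520.7 -10. ] mean [521.8  -9.5] size [40.1 14. ] rectang 0.348 pca 0.353 z 0.1789 793
 block ((520.5824584960938, -10.085792541503906), (65.99000549316406, 66.18419647216797), 81.35615539550781) 0.14992118313425137
wing ctr [ 503.1 -125.6] mean [ 504.1 -124.1] size [39.3 13. ] rectang 0.458 pca 0.456 z 0.1784 613
 block ((502.89599609375, -126.20793151855469), (66.36859893798828, 66.0948486328125), 81.35099029541016) 0.14984514748658967
 0.18711587123217208
```

servo_tool:
  motion:
    - [[0.5,0.095,0.008,-0.78,-0.078],[0.5,0.095,0.008,-0.78,-0.078],[0.5,0.095,0.008,-0.78,-0.078],[0.5,0.095,0.008,-0.78,-0.078],[0.5,0.095,0.008,-0.78,-0.078],[0.5,0,0,0,0],[0.5,0,0,0,0],[0.5,0,0,0,0]]
  newtons: 20

```text
t: 2.85
eef_pos: [0.522, -0.009, 0.179]
tool_rot: [0.0, 0.985, 0.175, 0.001]
contact_force: [0.3, -0.2, 0.9]
gripper_width: 0.497
grasp_force: 0.0
```

```bash
python3 -c "
from h import *
st()"
```

```text
t 2.85 tcp [ 0.522 -0.009  0.179] psi 0.3513 F [ 0.27 -0.22  0.86] T [ 0.043  0.011 -0.039] g 0.497 0.0
```

servo_tool:
  motion:
    - [[0.3,-0.03,-0.025,-0.03,0],[0.1,0,0,0,0],[0.1,0,0,0,0],[0.1,0,0,0,0],[0.1,0,0,0,0],[0.1,0,0,0,0]]
  newtons: 20

```text
t: 3.45
eef_pos: [0.5202, -0.0092, 0.1775]
tool_rot: [0.0, 0.985, 0.175, 0.001]
contact_force: [-2.7, 0.7, 5.6]
gripper_width: 0.236
grasp_force: 19.4
```

```bash
python3 -c "
from h import *
st()"
```

```text
t 3.45 tcp [ 0.5202 -0.0092  0.1775] psi 0.3522 F [-2.73  0.7   5.56] T [ 0.296  0.543 -0.065] g 0.236 19.365302324295044
```

servo_tool:
  motion:
    - [[0.4,0,0,0,0],[0.4,0,0,0,0],[0.4,0.02,-0.02,0.17,0],[0.4,0,0,0,0],[0.1,0,0,0,0],[0.1,0,0,0,0],[0.1,0,0,0,0],[0.1,0,0,0,0],[0.1,0,0,0,0]]
  newtons: 20

```text
t: 4.35
eef_pos: [0.5205, -0.0093, 0.1833]
tool_rot: [-0.001, 0.984, 0.175, -0.0]
contact_force: [-3.4, 2.7, 5.2]
gripper_width: 0.157
grasp_force: 23.0
```

```bash
python3 -c "
from h import *
st()"
```

```text
t 4.35 tcp [ 0.5205 -0.0093  0.1833] psi 0.3527 F [-3.38  2.74  5.22] T [ 0.557  0.517 -0.093] g 0.157 22.988513493910432
```

servo_tool:
  motion:
    - [[0.1,0,0,0,-0.2],[0.1,0,0,0,-0.2],[0.1,0,0,0,0],[0.1,0,0,0,0]]

```text
t: 4.75
eef_pos: [0.5205, -0.0093, 0.1833]
tool_rot: [-0.0, 0.988, 0.152, -0.0]
contact_force: [-3.4, 2.6, 4.9]
gripper_width: 0.159
grasp_force: 22.9
```

```bash
python3 -c "
from h import *
st()"
```

```text
t 4.75 tcp [ 0.5205 -0.0093  0.1833] psi 0.3047 F [-3.36  2.56  4.88] T [ 0.538  0.556 -0.026] g 0.159 22.938372523058206
```

servo_tool:
  motion:
    - [[0.1,0,0,0,-0.2],[0.1,0,0,0,0],[0.1,0,0,0,0]]

```text
t: 5.05
eef_pos: [0.5205, -0.0093, 0.1833]
tool_rot: [-0.0, 0.99, 0.14, -0.0]
contact_force: [-3.0, 1.9, 5.4]
gripper_width: 0.159
grasp_force: 22.9
```

```bash
python3 -c "
from h import *
st()"
```

```text
t 5.05 tcp [ 0.5205 -0.0093  0.1833] psi 0.2808 F [-3.01  1.91  5.41] T [ 0.494  0.571 -0.067] g 0.159 22.94002801179886
```

servo_tool:
  motion:
    - [[0.1,0,0,0,-0.3],[0.1,0,0,0,0],[0.1,0,0,0,0]]

```text
t: 5.35
eef_pos: [0.5205, -0.0093, 0.1833]
tool_rot: [-0.0, 0.993, 0.122, -0.0]
contact_force: [-3.1, 2.9, 5.1]
gripper_width: 0.155
grasp_force: 22.9
```

```bash
python3 -c "
from h import *
st()"
```

```text
t 5.35 tcp [ 0.5205 -0.0093  0.1833] psi 0.2447 F [-3.09  2.93  5.09] T [ 0.446  0.563 -0.053] g 0.155 22.935484615154564
```

servo_tool:
  motion:
    - [[0.1,0,0,0,-0.1],[0.1,0,0,0,0],[0.1,0,0,0,0]]

```text
t: 5.65
eef_pos: [0.5205, -0.0093, 0.1833]
tool_rot: [-0.0, 0.993, 0.116, -0.0]
contact_force: [-3.2, 3.4, 5.1]
gripper_width: 0.156
grasp_force: 22.9
```

```bash
python3 -c "
from h import *
st()"
```

```text
t 5.65 tcp [ 0.5205 -0.0093  0.1833] psi 0.2328 F [-3.25  3.45  5.1 ] T [ 0.512  0.556 -0.05 ] g 0.156 22.93928932864219
```

servo_tool:
  motion:
    - [[0.1,0,0,0,-0.3],[0.1,0,0,0,0],[0.1,0,0,0,0]]

```text
t: 5.95
eef_pos: [0.5205, -0.0093, 0.1833]
tool_rot: [-0.0, 0.995, 0.098, -0.0]
contact_force: [-2.7, 3.1, 4.4]
gripper_width: 0.158
grasp_force: 22.9
```

```bash
python3 -c "
from h import *
st()"
```

```text
t 5.95 tcp [ 0.5205 -0.0093  0.1833] psi 0.1967 F [-2.66  3.11  4.41] T [ 0.512  0.588 -0.041] g 0.158 22.93246145127341
```

servo_tool:
  motion:
    - [[0.1,0,0,0,-0.3],[0.1,0,0,0,0],[0.1,0,0,0,0]]

```text
t: 6.25
eef_pos: [0.5205, -0.0093, 0.1833]
tool_rot: [-0.0, 0.997, 0.08, -0.0]
contact_force: [-2.5, 3.0, 5.1]
gripper_width: 0.157
grasp_force: 22.9
```

```bash
python3 -c "
from h import *
st()"
```

```text
t 6.25 tcp [ 0.5205 -0.0093  0.1833] psi 0.1608 F [-2.49  3.01  5.14] T [ 0.523  0.565 -0.077] g 0.157 22.93327074497938
```

servo_tool:
  motion:
    - [[0.1,0,0,0,-0.35],[0.1,0,0,0,0],[0.1,0,0,0,0]]

```text
t: 6.55
eef_pos: [0.5205, -0.0093, 0.1833]
tool_rot: [-0.0, 0.998, 0.059, -0.0]
contact_force: [-1.8, 1.9, 5.5]
gripper_width: 0.158
grasp_force: 22.9
```

```bash
python3 -c "
from h import *
st()"
```

```text
t 6.55 tcp [ 0.5205 -0.0093  0.1833] psi 0.1188 F [-1.79  1.91  5.48] T [0.479 0.599 0.005] g 0.158 22.930573008488864
```

servo_tool:
  motion:
    - [[0.1,0,0,0,-0.2],[0.1,0,0,0,0],[0.1,0,0,0,0]]

```text
t: 6.85
eef_pos: [0.5205, -0.0093, 0.1832]
tool_rot: [-0.0, 0.999, 0.047, -0.0]
contact_force: [-2.7, 3.2, 5.8]
gripper_width: 0.16
grasp_force: 22.9
```

```bash
python3 -c "
from h import *
st()
bot.read_camera('top');st();bot.read_camera('top');st()"
```

```text
t 6.85 tcp [ 0.5205 -0.0093  0.1832] psi 0.0947 F [-2.69  3.21  5.82] T [ 0.505  0.549 -0.032] g 0.16 22.931526785250753
t 6.9 tcp [ 0.5205 -0.0093  0.1833] psi 0.0948 F [-2.47  2.67  4.78] T [ 0.465  0.597 -0.01 ] g 0.159 22.931939663831145
t 6.95 tcp [ 0.5205 -0.0093  0.1833] psi 0.0948 F [-2.77  2.71  5.12] T [ 0.502  0.589 -0.07 ] g 0.158 22.932100002653897
```

servo_tool:
  motion:
    - [[0.1,0,0,0,-0.4],[0.1,0,0,0,0],[0.1,0,0,0,0]]

```text
t: 7.25
eef_pos: [0.5205, -0.0093, 0.1833]
tool_rot: [-0.0, 1.0, 0.023, -0.0]
contact_force: [-3.4, 2.0, 5.5]
gripper_width: 0.157
grasp_force: 22.9
```

```bash
python3 -c "
from h import *
st()
bot.read_camera('top');st();bot.read_camera('top');st()"
```

```text
t 7.25 tcp [ 0.5205 -0.0093  0.1833] psi 0.0467 F [-3.37  1.95  5.46] T [ 0.502  0.569 -0.09 ] g 0.157 22.925490271300077
t 7.3 tcp [ 0.5205 -0.0093  0.1833] psi 0.0467 F [-2.17  2.65  5.41] T [ 0.449  0.646 -0.059] g 0.157 22.92532372288406
t 7.35 tcp [ 0.5205 -0.0093  0.1833] psi 0.0467 F [-2.92  1.72  5.41] T [ 0.479  0.551 -0.011] g 0.159 22.925594584085047
```

servo_tool:
  motion:
    - [[0.1,0,0,0,-0.4],[0.1,0,0,0,-0.4],[0.1,0,0,0,-0.4],[0.1,0,0,0,-0.4],[0.1,0,0,0,-0.4],[0.1,0,0,0,-0.4],[0.1,0,0,0,-0.4],[0.1,0,0,0,-0.4],[0.1,0,0,0,-0.4],[0.1,0,0,0,0],[0.1,0,0,0,0]]

```text
t: 8.45
eef_pos: [0.5204, -0.0094, 0.1833]
tool_rot: [-0.0, 0.982, -0.191, -0.0]
contact_force: [-1.9, 2.6, 6.4]
gripper_width: 0.16
grasp_force: 22.9
```

```bash
cat >> h.py <<'E'
def avg(n=4):
    T=[st()["torque"][2]]
    for _ in range(n): bot.read_camera("top"); T.append(bot.get_obs()["torque"][2])
    print("Tz",np.round(T,3),np.mean(T).round(4))
E
python3 -c "
from h import *
avg()"
```

```text
t 8.45 tcp [ 0.5204 -0.0094  0.1833] psi -0.3853 F [-1.92  2.63  6.4 ] T [ 0.455  0.704 -0.054] g 0.16 22.91611937340349
Tz [-0.054 -0.012 -0.016 -0.059 -0.058] -0.0399
```

servo_tool:
  motion:
    - [[0.1,0,0,0,-0.3],[0.1,0,0,0,-0.2],[0.1,0,0,0,0],[0.1,0,0,0,0]]

```text
t: 9.05
eef_pos: [0.5204, -0.0094, 0.1833]
tool_rot: [-0.0, 0.975, -0.221, -0.0]
contact_force: [-2.7, 2.6, 5.5]
gripper_width: 0.159
grasp_force: 22.9
```

```bash
python3 -c "
from h import *
avg()"
```

```text
t 9.05 tcp [ 0.5204 -0.0094  0.1833] psi -0.4453 F [-2.71  2.57  5.55] T [ 0.466  0.667 -0.054] g 0.159 22.927426965907216
Tz [-0.054 -0.019 -0.043 -0.097 -0.054] -0.0535
```

Total turn is 0.80 rad. From here I go in steps of 0.03.

servo_tool:
  motion:
    - [[0.1,0,0,0,-0.25],[0.1,0,0,0,0],[0.1,0,0,0,0]]

```text
t: 9.55
eef_pos: [0.5204, -0.0094, 0.1833]
tool_rot: [-0.0, 0.972, -0.235, -0.0]
contact_force: [-3.0, 2.3, 5.7]
gripper_width: 0.16
grasp_force: 22.9
```

```bash
python3 -c "
from h import *
avg()"
```

```text
t 9.55 tcp [ 0.5204 -0.0094  0.1833] psi -0.4753 F [-2.99  2.26  5.75] T [ 0.426  0.65  -0.094] g 0.16 22.92609971947968
Tz [-0.094 -0.035 -0.035 -0.025 -0.044] -0.0466
```

servo_tool:
  motion:
    - [[0.1,0,0,0,-0.25],[0.1,0,0,0,0],[0.1,0,0,0,0]]

```text
t: 10.05
eef_pos: [0.5204, -0.0094, 0.1833]
tool_rot: [-0.0, 0.968, -0.25, -0.0]
contact_force: [-2.9, 2.3, 5.8]
gripper_width: 0.161
grasp_force: 22.9
```

```bash
python3 -c "
from h import *
avg()"
```

```text
t 10.05 tcp [ 0.5204 -0.0094  0.1833] psi -0.5054 F [-2.92  2.33  5.82] T [ 0.458  0.627 -0.069] g 0.161 22.927296875277534
Tz [-0.069 -0.024 -0.032 -0.009 -0.082] -0.0432
```

servo_tool:
  motion:
    - [[0.1,0,0,0,-0.2],[0.1,0,0,0,0],[0.1,0,0,0,0]]

```text
t: 10.55
eef_pos: [0.5204, -0.0094, 0.1833]
tool_rot: [-0.0, 0.965, -0.262, -0.0]
contact_force: [-3.1, 2.8, 5.7]
gripper_width: 0.157
grasp_force: 22.9
```

```bash
python3 -c "
from h import *
avg(5)"
```

```text
t 10.55 tcp [ 0.5204 -0.0094  0.1833] psi -0.5293 F [-3.15  2.83  5.7 ] T [ 0.488  0.67  -0.052] g 0.157 22.92802648153156
Tz [-0.052 -0.066 -0.061 -0.082 -0.064 -0.028] -0.0589
```

servo_tool:
  motion:
    - [[0.1,0,0,0,-0.2],[0.1,0,0,0,0],[0.1,0,0,0,0]]

```text
t: 11.1
eef_pos: [0.5204, -0.0093, 0.1833]
tool_rot: [-0.0, 0.962, -0.273, -0.0]
contact_force: [-2.7, 2.6, 6.8]
gripper_width: 0.153
grasp_force: 22.9
```

```bash
python3 -c "
from h import *
avg(5)"
```

```text
t 11.1 tcp [ 0.5204 -0.0093  0.1833] psi -0.5531 F [-2.69  2.6   6.77] T [ 0.494  0.703 -0.06 ] g 0.153 22.92483513825573
Tz [-0.06  -0.043 -0.017  0.017 -0.008 -0.005] -0.0194
```

servo_tool:
  motion:
    - [[0.1,0,0,0,-0.12],[0.1,0,0,0,0],[0.1,0,0,0,0]]

```text
t: 11.65
eef_pos: [0.5204, -0.0094, 0.1833]
tool_rot: [-0.0, 0.96, -0.28, -0.0]
contact_force: [-3.4, 2.9, 5.9]
gripper_width: 0.159
grasp_force: 23.0
```

```bash
python3 -c "
from h import *
avg(6)"
```

```text
t 11.65 tcp [ 0.5204 -0.0094  0.1833] psi -0.5673 F [-3.36  2.89  5.94] T [0.493 0.683 0.081] g 0.159 22.955503205303103
Tz [0.081 0.097 0.136 0.06  0.075 0.063 0.073] 0.0835
```

servo_tool:
  motion:
    - [[0.4,0,0,0,0],[0.4,0,0,0,0],[0.4,0,0,0.3,0],[0.4,0,0,0.94,0],[0.4,0,0,0.94,0],[0.4,0,0,0.94,0],[0.4,0,0,0.63,0],[0.5,-0.4,0.9,-0.125,0.475],[0.5,-0.4,0.9,-0.125,0.475],[0.5,-0.4,0.9,-0.125,0.475],[0.5,-0.4,0.9,-0.125,0.475],[0.5,-0.4,0.9,-0.125,0.475],[0.5,-0.4,0.9,-0.125,0.475],[0.5,-0.4,0.9,-0.125,0.475],[0.5,-0.4,0.9,-0.125,0.475],[0.5,-0.4,0.9,-0.125,0.475],[0.5,-0.4,0.9,-0.125,0.475],[0.5,0,0,0,0],[0.5,0,0,0,0],[0.5,0,0,0,0]]

```text
t: 13.95
eef_pos: [0.3616, 0.3486, 0.2832]
tool_rot: [0.0, 1.0, -0.0, 0.0]
contact_force: [-0.2, -0.4, -0.2]
gripper_width: 0.495
grasp_force: 0.0
```

Run:
```python
from h import *
avg(3)
c,p,d=cam("wrist"); W=world(c,d); np.savez("w2.npz",p=p,W=W)
cv2.imwrite("pics/w2.png",p[:,:,::-1])
```

```text
t 13.95 tcp [0.3616 0.3486 0.2832] psi -0.0005 F [-0.19 -0.39 -0.2 ] T [-0.035  0.045  0.011] g 0.495 0.0
Tz [ 0.011 -0.005 -0.    -0.019] -0.0032
```

View pics/w2.png

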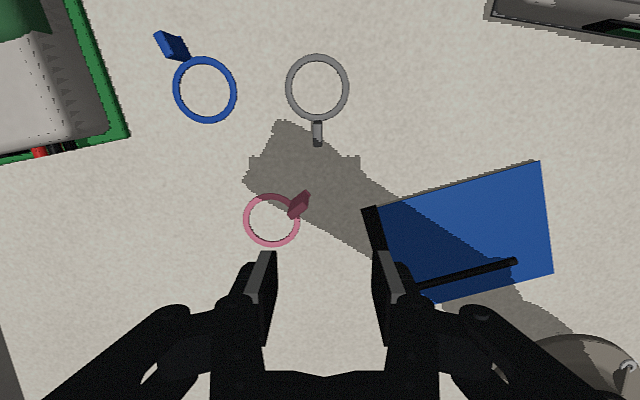

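The wrist view shows the grey tag's ring centred at (317,87) with its tab at (317,133), pointing towards the robot. The blue and pink lookalikes are clear of it.

Run:
```python
from h import *
z=np.load("w2.npz");p=z["p"].astype(int);W=z["W"]
s=np.s_[45:155,275:360]; w=W[s].reshape(-1,3)
r=w[(w[:,2]>.0035)&(w[:,2]<.008)]
c,sz,a=cv2.fitEllipse(cv2.convexHull((r[:,:2]*1e3).astype(np.float32))); print("ring",len(r),c,sz)
cc,rad=cv2.minEnclosingCircle((r[:,:2]*1e3).astype(np.float32)); print(cc,rad)
t=w[(w[:,2]>.043)&(w[:,2]<.056)]
rc=cv2.minAreaRect((t[:,:2]*1e3).astype(np.float32)); print("tab",len(t),rc,t[:,2].mean())
h=W[170:300,360:550,2]; print("blue box h",np.nanmax(h)); print("pink tab",np.nanmax(W[185:225,280:320,2]))
wing(np.load("w1.npz")["W"],np.load("w1.npz")["p"],(.5206,-.01))
```

```text
ring 1284 (443.020751953125, 355.5542907714844) (70.561767578125, 71.11115264892578)
(442.91754150390625, 355.6065368652344) 35.75185012817383
tab 234 ((397.3985290527344, 354.4203186035156), (9.256407737731934, 23.24262237548828), 89.45734405517578) 0.04995760862925078
blue box h 0.30905622764671997
pink tab 0.05185324143647102
wing ctr [520.7 -10. ] mean [521.8  -9.5] size [40.1 14. ] rectang 0.348 pca 0.353 z 0.1789 793
```

servo_tool:
  motion:
    - [[0.5,0.222,0.037,-0.8,0],[0.5,0.222,0.037,-0.8,0],[0.5,0.222,0.037,-0.8,0],[0.5,0.222,0.037,-0.8,0],[0.5,0,0,-0.8,0],[0.5,0,0,-0.8,0],[0.5,0,0,-0.8,0],[0.5,0,0,-0.53,0],[0.5,0,0,0,0],[0.5,0,0,0,0]]

```text
t: 15.15
eef_pos: [0.3966, 0.3554, 0.0381]
tool_rot: [0.0, 1.0, 0.0, -0.0]
contact_force: [0.2, 0.7, -0.3]
gripper_width: 0.501
grasp_force: 0.0
```

servo_tool:
  motion:
    - [[0.05,0,0,0,0],[0.05,0,0,0,0],[0.05,0,0,0,0],[0.05,0,0,0,0],[0.05,0,0,0,0],[0.05,0,0,0,0]]
  newtons: 30

```text
t: 15.75
eef_pos: [0.397, 0.3562, 0.0391]
tool_rot: [-0.001, 1.0, 0.001, 0.001]
contact_force: [-1.3, -0.9, 7.9]
gripper_width: 0.113
grasp_force: 31.5
```

servo_tool:
  motion:
    - [[0.05,0,0,0.3,0],[0.05,0,0,0.9,0],[0.05,0,0,1,0],[0.05,0,0,1,0],[0.05,0,0,1,0],[0.05,0,0,1,0],[0.05,0,0,0.8,0],[0.05,0.195,-0.7,0,-0.127],[0.05,0.195,-0.9,0,-0.127],[0.05,0.195,-0.9,0,-0.127],[0.05,0.195,-0.9,0,-0.127],[0.05,0.195,-0.9,0,-0.127],[0.05,0.195,-0.9,0,-0.127],[0.05,0.195,-0.9,0,-0.127],[0.05,0.195,-0.9,0,-0.127],[0.05,0.195,-0.9,0,-0.127],[0.05,0.195,-0.9,0,-0.127],[0.05,0,-0.2,0,0],[0.05,0,0,0,0],[0.05,0,0,0,0]]

```text
t: 17.75
eef_pos: [0.4739, -0.0032, 0.2781]
tool_rot: [-0.0, 0.997, -0.075, 0.0]
contact_force: [0.0, 0.4, -1.4]
gripper_width: 0.115
grasp_force: 30.4
```

Run:
```python
from h import *
o=st()
c,p,d=cam("wrist"); W=world(c,d); np.savez("w3.npz",p=p,W=W)
cv2.imwrite("pics/w3.png",p[:,:,::-1])
zt=o["eef_pos"][2]-.038+.005
k=(abs(W[...,2]-zt)<.006)&(p.max(-1)-p.min(-1)<25)
n,l,s,_=cv2.connectedComponentsWithStats(k.astype(np.uint8)); q=W[l==1+s[1:,4].argmax()]
print("expected top z",zt,"ring",cv2.minEnclosingCircle((q[:,:2]*1e3).astype(np.float32)),cv2.fitEllipse(cv2.convexHull((q[:,:2]*1e3).astype(np.float32))),q[:,2].mean(),len(q))
A=np.c_[q[:,:2],np.ones(len(q))]; print("plane",np.linalg.lstsq(A,q[:,2],rcond=None)[0])
wing(W,p,(.5206,-.01))
```

```text
t 17.75 tcp [ 0.4739 -0.0032  0.2781] psi -0.1494 F [ 0.02  0.43 -1.42] T [ 0.039 -0.013  0.017] g 0.115 30.362913608551025
expected top z 0.24510141711704084 ring ((519.1600952148438, -10.408116340637207), 36.20051574707031) ((519.4393920898438, -10.643678665161133), (71.17471313476562, 71.59703063964844), 66.92517852783203) 0.2439907685611146 7691
plane [-0.00406666 -0.00045376  0.24610702]
wing ctr [520.5 -10. ] mean [521.4 -10.3] size [14.  40.1] rectang 1.014 pca -0.548 z 0.1788 1181
```

View pics/w3.png

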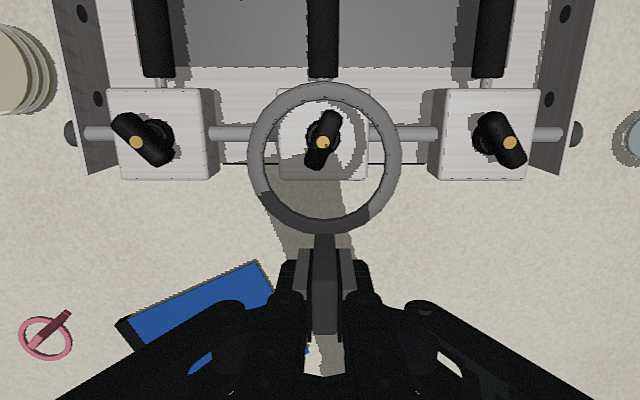

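The wrist view shows the ring around knob 2 at (324,145), level. It is 1.2 mm short of centre.

servo_tool:
  motion:
    - [[0.05,0.03,0.012,0,0],[0.05,0,0,-0.4,0],[0.05,0,0,-0.4,0],[0.05,0,0,-0.4,0],[0.05,0,0,-0.4,0],[0.05,0,0,-0.4,0],[0.05,0,0,-0.1,0],[0.05,0,0,-0.1,0],[0.05,0,0,0,0],[0.05,0,0,0,0]]

```text
t: 18.8
eef_pos: [0.4759, -0.0038, 0.1903]
tool_rot: [-0.0, 0.997, -0.075, 0.001]
contact_force: [0.2, 0.2, 0.2]
gripper_width: 0.11
grasp_force: 30.4
```

```bash
python3 -c "
from h import *
st()"
```

```text
t 18.8 tcp [ 0.4759 -0.0038  0.1903] psi -0.1505 F [0.24 0.22 0.2 ] T [-0.003  0.02  -0.038] g 0.11 30.364068746566772
```

servo_tool:
  motion:
    - [[0.05,0,0,-0.03,0],[0.05,0,0,0,0],[0.15,0,0,0,0],[0.25,0,0,0,0],[0.35,0,0,0,0],[0.35,0,0,0,0],[0.35,0,0,0.2,0],[0.35,0,0,0.6,0],[0.35,0,0,0.9,0],[0.35,0,0,0.9,0],[0.35,0,0,0.5,0],[0.35,0,0,0,0],[0.35,0,0,0,0]]

```text
t: 20.1
eef_pos: [0.4754, -0.004, 0.3129]
tool_rot: [0.0, 0.997, -0.075, 0.0]
contact_force: [-0.7, 0.4, -0.9]
gripper_width: 0.351
grasp_force: 0.0
```

Run:
```python
from h import *
o=st()
c,p,d=cam("wrist"); W=world(c,d)
cv2.imwrite("pics/w4.png",p[:,:,::-1])
k=(abs(W[...,2]-.155)<.0022)&(np.hypot(W[...,0]-.5205,W[...,1]+.01)<.06)&(p.max(-1)<170)
n,l,s,_=cv2.connectedComponentsWithStats(k.astype(np.uint8)); q=W[l==1+s[1:,4].argmax()]
print("ring",cv2.minEnclosingCircle((q[:,:2]*1e3).astype(np.float32)),q[:,2].mean(),len(q))
A=np.c_[q[:,:2],np.ones(len(q))]; print("plane",np.linalg.lstsq(A,q[:,2],rcond=None)[0])
wing(W,p,(.5206,-.01))
```

```text
t 20.1 tcp [ 0.4754 -0.004   0.3129] psi -0.1509 F [-0.72  0.41 -0.86] T [ 0.001  0.007 -0.012] g 0.351 0.0
ring ((521.25390625, -11.864480018615723), 35.930084228515625) 0.1550837481902844 2470
plane [-0.00038421 -0.00122332  0.15526995]
wing ctr [520.4 -10.1] mean [521.3 -10.3] size [14.1 40. ] rectang 1.014 pca -0.552 z 0.1788 911
```

View pics/w4.png

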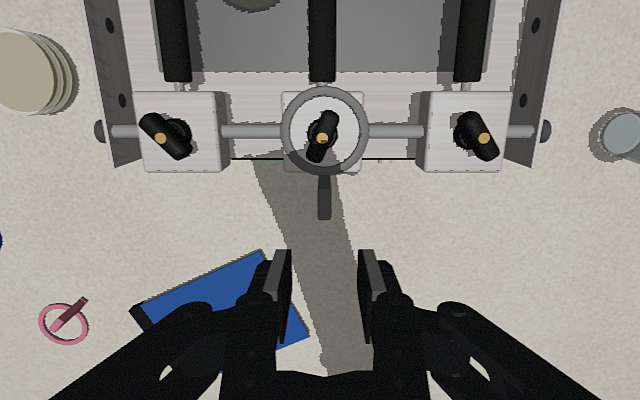

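The ring lies flat around knob 2, at (324,130), with its top at 0.155 m and within 2 mm of the knob's axis. The gripper is clear, so I'm handing in.

```bash
python3 -c "
from station import bot
print(bot.hand_in())"
```

```text
the job is handed in; nothing more can be done
None
```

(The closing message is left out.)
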